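# Tighten the filler cap of the steam station until it clicks

## Task

The filler cap on the kitchen's steam station has been left loose. Turn it clockwise until it is fully home and its torque ratchet slips with a click - one or two clicks, never more than three - then let go of it. Leave the mug, the soap bottle, the board and the spoon where they are.

Things in the scene. Friction and masses are not known exactly. Their poses are not given: they have to be found in the camera images.
- station: White steam station, fixed: 290 mm deep (x), 220 wide (y), 148 high. Origin: on the counter under the middle of the filler neck; z up, x to its back. Its front (-x) is a flat panel, 130 x 220 mm, rising to the back at 35 degrees; the neck stands in the panel's middle, 110 mm above the counter. Behind x = 55 mm it is a flat-topped box.
- handle_bar (a point): Middle of the grey carry handle's bar: level, along the station's y, 22 mm thick, 220 mm long, 269 mm above the counter and 35 mm behind the neck's middle. Its 18 mm arms, 100 mm to either side, lead down and back to the box. It is in the way of a gripper coming straight down on the cap; along the cap's axis the way is free (109 mm around the axis).
- cap_grip (a point): Grip point, on the cap's axis in the middle of its wing, 46 mm out from the panel. z: the axis, outward, leaning 35 degrees from vertical to its front; x: along the wing; y: square to its flat sides. Cap: grey round skirt 54 mm across, its top 21 mm below this point; on it the wing, a black bar 56 long, 14 thick, 33 tall, ending 12 above this point. It only turns, never rises.
- cap_tab (a point): Outer end of the tab, a black lug 10 mm wide on the threaded collar under the cap, 45 mm from the axis, 10 mm above the panel. It turns with the thread. At the start the wing is in line with it; each click sets the wing 30 degrees further clockwise than the tab.
- neck_lug (a point): Outer end of the fixed grey lug on the neck, 10 mm wide, 44 mm from the cap's axis. The tab, turning clockwise, stops against it when the thread is fully home.
- cap_thread (a joint): Turn of the threaded collar, rad, growing clockwise as seen looking at the cap from outside: 0 fully loose, 2.2 = stop, fully home. It starts between 0.5 and 1.6, turns against friction of 0.13 N m and stays where it is left.
- cap_ratchet (a joint): Slip of the cap on its collar, rad, growing clockwise, 0 at the start. Until the collar is home both turn as one and this stays near 0 (within 0.1). Then the cap jumps over its detents: a click each 0.524 rad (30 degrees), the torque rising to about 0.23 N m and dropping each time, without end. A grip of 30 to 45 N holds the wing.
- mug: Bystander: white mug, 80 mm across, 92 mm high, origin under its middle; stands beside the station on its +y side.
- soap: Bystander: clear soap bottle, 60 mm across, 170 mm high, origin under its middle; stands beside the station on its -y side.
- board: Bystander: wooden board lying on the counter to the robot's right, 160 x 240 x 14 mm, origin under its middle.
- spoon: Bystander: steel spoon, 170 mm long, lying on the board.

How it is judged:
By the outcome, as a careful person would: the job done as asked, in the order asked, and still so for the second after the job is handed in, with the robot touching nothing.
It also fails if it takes over 58 s, if anything falls off the work surface, if the arm or the gripper's body presses on something with over 40 N, if the wrist force passes 120 N, or if a joint passes its speed limit or range.

## Robot

A 6-joint arm with a two-finger parallel gripper is mounted at the origin on the work surface. World frame = base frame: x ahead of the robot, y to its left, z up, the work surface at z = 0. Lengths are in m, angles in rad, forces in N, time in s.
With the tool pointing down it reaches from about 0.3 to 0.875 m from the base axis. Payload 6.4 kg.
Tool frame: the origin (TCP) lies on the centre line of the jaws, within the pads' length; the fingertips stand arm.tcp_to_tips ahead of it and the grasp point (between the pads) is the TCP (arm.tcp_to_tips is the distance from the TCP to the fingertips, in m); z points along the fingers, y is the direction in which the jaws open and shut (so a half turn about z gives the same grasp; the last joint's range is limited). The gripper opens to 85 mm and grips with 20 to 120 N. Pads are 22 mm wide; open, the fingers measure 114 mm over their backs; the gripper's body (76 mm by 85 mm) begins 54 mm behind the grasp point. The pads swing forward as they close: fully open they stand 13 mm farther back than shut.
Start: joints at [1.13, 0.181, 1.607, -0, 1.354, -0.206], TCP at [0.134, 0.559, 0.25] pointing down, gripper open.
Joint ranges: [-2.99, 2.99], [-0.89, 2.07], [0.3, 2.58], [-1.14, 4.28], [0, 2.63], [-3.12, 3.12]. Speed limits (rad/s): [2.57, 2.57, 3.01, 3.14, 3.14, 3.14].

## Interface

Orientations are given as a unit quaternion [w, x, y, z].
In Python, from workcell import arm gives the robot as it stands. The module is installed in compiled form; this text tells all that it offers.
- The arm moves only by the tool arm_command, never from a script. Its argument "targets" is a list of rows, each an object of numbers: "rx", "ry", "rz": the turn, a rotation vector about the tool's x, y, z in units of 6 degrees (1.0 is 6 degrees); "dx", "dy", "dz": the shift along the tool's x, y, z in cm; "claw": the opening, from 0 (shut) to 1 (fully open). In form: [{"rx": .., "ry": .., "rz": .., "dx": .., "dy": .., "dz": .., "claw": ..}, ...]. A call has exactly 8 rows; each row is the pose to reach, as a shift and turn from the pose commanded when the call began, along the tool's axes at that moment; what a row does not reach only later rows make up. A row lasts 1/10 s, in which the tool goes at most 50 mm and 8.59 degrees, less where a joint would pass 70% of its speed; a pose out of reach is approached as far as the arm can. A call with a gripper value outside its range is refused whole. The fingers move at their own pace and stop on an object; "grip_force" is the grip in N (left out, the last holds). Time passes only in rows, so rows that repeat a pose let the fingers close, or fill a call up. It gives the time, the measured TCP pose, the force and the opening at its end, in the units of the state.
- arm.sense(): the state, without advancing time (a new reading comes with each control period).
- arm.read_camera(name): name is "side" or "top" or "wrist"; returns a dict with "color" (420x560x3 uint8, red, green, blue), "z_map" (420x560 float32, m along the optical axis (not along the pixel's ray), 0 where there is no reading), "K" (3x3 intrinsics, pixels), "rvec" (rotation vector, rad) and "tvec" (3), from world to camera coordinates, as OpenCV has them; the wrist camera has in their place "T_tool_cam" (4x4, takes a point from camera to tool coordinates, whose origin is the TCP and whose axes are the flange's). Camera axes: x right, y down, z forward; pixel columns grow to the right and rows downward; lengths in m; the calibration is good to about 2 mm. The wrist camera is an equidistant fisheye: a pixel r from the principal point sees the ray r / f radians off the axis. A picture is of the moment at which its call begins: read the wrist's pose just before it.
- arm.hand_in(): hands the job in, once; it reports no verdict.
The state is a dict: "time": time; "joint_pos": joint angles; "dq": joint speeds; "joint_efforts": joint torques, N m; "ee_pos": TCP position; "orientation": TCP orientation; "ft_force": force on the tool from outside, world axes, zero at the start; "wrist_torque": the same for the moment, N m; "opening": finger opening in m.
Only numpy, scipy, OpenCV 4.12 (cv2) and the standard library are available. Lean on these libraries where they do the work, as an engineer would, in place of code of your own. Each camera call takes 0.05 s, during which the arm holds its last target.

## Working session

There is one attempt and no reset: what is moved stays moved. The work goes in short steps, Python scripts to look and compute and a tool call to move; the robot and the scene stay as the last step left them, time stands still between calls to the robot, and variables do not carry over. Pictures are saved under pics/ and viewed, and the job is handed in when it is done.

Besides the shell and the picture viewer there is one more tool, called after "Request:" in YAML: its name, and indented under it one key for each argument. arm_command: Moves the arm, as the interface text tells. Its arguments: {"type":"object","properties":{"targets":{"type":"array"},"grip_force":{"type":"number"}},"required":["targets"]}

```bash
mkdir -p pics
cat > h.py <<'E'
from workcell import arm
import numpy as np, cv2
from scipy.spatial.transform import Rotation as R
def save(n,im): cv2.imwrite('pics/'+n+'.png',im[:,:,::-1])
def pose():
    s=arm.sense(); q=s['orientation']; return np.array(s['ee_pos']),R.from_quat([q[1],q[2],q[3],q[0]]).as_matrix(),s
E
python3 - <<'E'
from h import *
import pickle
p,r,s=pose(); print(s); print(arm.tcp_to_tips)
D={n:arm.read_camera(n) for n in('side','top','wrist')}
for n in D: save(n+'0',D[n]['color']); print(n,{k:v for k,v in D[n].items() if k not in('color','z_map')})
pickle.dump((D,p,r),open('d0.pkl','wb'))
E
```

```text
{'time': 0.0, 'joint_pos': array([ 1.12969248e+00,  1.81531553e-01,  1.60802059e+00,  7.50281055e-06,
        1.35379907e+00, -2.06274624e-01]), 'dq': array([-0.00087166, -0.00043738,  0.00058378, -0.00035442, -0.00033862,
        0.0001157 ]), 'joint_efforts': array([-4.05310857e-05, -4.44869184e+01, -3.51339555e+01, -2.80816130e-04,
        8.75629135e-03,  1.24048483e-05]), 'ee_pos': array([0.13352694, 0.55874182, 0.24938338]), 'orientation': array([-2.83142461e-04,  1.17145773e-01,  9.93114341e-01, -8.32454314e-04]), 'ft_force': array([0.95607109, 1.06915161, 0.78230154]), 'wrist_torque': array([ 0.04487312, -0.00388084, -0.01362935]), 'opening': 0.08541525776250654}
0.019
side {'K': array([[514.35662215,   0.        , 278.21829876],
       [  0.        , 514.35662215, 212.88317724],
       [  0.        ,   0.        ,   1.        ]]), 'rvec': array([ 2.27538418, -0.74395783,  0.29667842]), 'tvec': array([-0.52067122,  0.31550382,  1.43962828])}
top {'K': array([[421.04548465,   0.        , 280.7115117 ],
       [  0.        , 421.04548465, 207.21950151],
       [  0.        ,   0.        ,   1.        ]]), 'rvec': array([ 2.11775854, -2.16572192,  0.14496109]), 'tvec': array([-0.07888764,  0.60477762,  1.30063069])}
wrist {'K': array([[325.1922621 ,   0.        , 278.43666102],
       [  0.        , 325.1922621 , 208.99690792],
       [  0.        ,   0.        ,   1.        ]]), 'T_tool_cam': array([[-3.83415363e-04, -9.52957311e-01, -3.03104299e-01,
         7.82486762e-02],
       [ 9.99999506e-01, -8.73152607e-05, -9.90442758e-04,
         5.05926202e-04],
       [ 9.17384037e-04, -3.03104528e-01,  9.52956874e-01,
        -1.23673844e-01],
       [ 0.00000000e+00,  0.00000000e+00,  0.00000000e+00,
         1.00000000e+00]])}
```

View pics/side0.png

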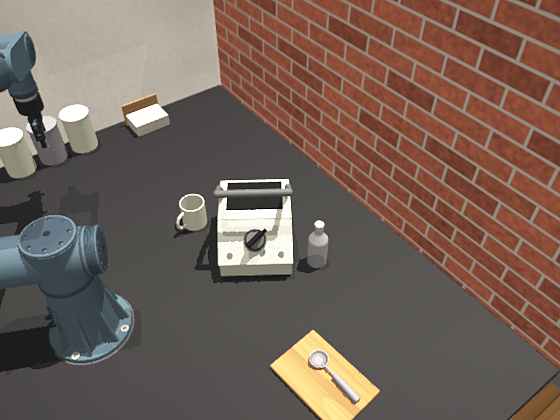

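View pics/top0.png

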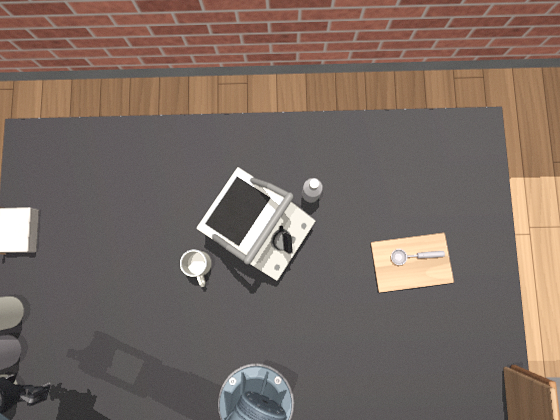

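View pics/wrist0.png

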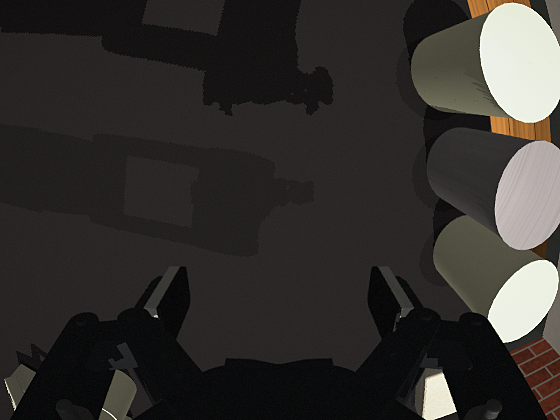

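Side: the cap is at about (256,240), the handle bar at (254,190), the mug at (193,212) and the soap at (318,245). Top: the cap is at about (283,240), with the bar running from (290,200) to (245,262).

```bash
cat >> h.py <<'E'
def world(d):
    z=d['z_map']; v,u=np.mgrid[:z.shape[0],:z.shape[1]]
    K=d['K']; P=np.stack([(u-K[0,2])/K[0,0]*z,(v-K[1,2])/K[1,1]*z,z],-1)
    Rm=R.from_rotvec(d['rvec']).as_matrix()
    W=(P-d['tvec'])@Rm; W[z==0]=np.nan
    return W
def proj(d,X): return cv2.projectPoints(np.array(X,float).reshape(-1,3),d['rvec'],d['tvec'],d['K'],None)[0][:,0]
E
python3 - <<'E'
from h import *
import pickle
D,p,r=pickle.load(open('d0.pkl','rb'))
for n,(u0,u1,v0,v1) in {'side':(170,350,160,300),'top':(180,340,160,300)}.items():
    d=D[n];W=world(d);c=d['color']
    save(n+'0z',cv2.resize(c[v0:v1,u0:u1],None,fx=4,fy=4,interpolation=cv2.INTER_CUBIC))
    N=np.cross(cv2.blur(np.roll(W,-2,1)-np.roll(W,2,1),(3,3)),cv2.blur(np.roll(W,-2,0)-np.roll(W,2,0),(3,3)))
    N/=np.linalg.norm(N,axis=-1,keepdims=True); N*=np.sign(N[...,2:])
    m=np.zeros(c.shape[:2],bool);m[v0:v1,u0:u1]=1
    w=m&(c.min(-1)>120)
    # panel: normal z ~ cos35
    pm=w&(abs(N[...,2]-.819)<.06)&(W[...,2]>.05)&(W[...,2]<.15)
    X=W[pm]; 
    for _ in range(4):
        cc=X.mean(0);n_=np.linalg.svd(X-cc)[2][2];n_*=np.sign(n_[2]); X=X[abs((X-cc)@n_)<.003]
    print(n,'panel',len(X),cc,n_,'yaw',np.degrees(np.arctan2(-n_[1],-n_[0])),'tilt',np.degrees(np.arccos(n_[2])))
    tm=w&(N[...,2]>.99)&(abs(W[...,2]-.148)<.01)
    print(' top',tm.sum(),W[tm].mean(0), np.median(W[tm][:,2]))
    hm=m&(abs(W[...,2]-.275)<.012)
    Y=W[hm];cy=Y.mean(0);e=np.linalg.svd(Y-cy)[2][0];t=(Y-cy)@e
    print(' bar',len(Y),cy,e,np.degrees(np.arctan2(e[1],e[0])),t.min(),t.max())
E
```

```text
side panel 0 [nan nan nan] [0. 0. 1.] yaw -180.0 tilt 0.0
 top 0 [nan nan nan] nan
 bar 626 [ 0.51182091 -0.06524189  0.2760608 ] [-0.8267192   0.56261259 -0.0015605 ] 145.76328329011966 -0.1082878153439767 0.10975221971746382
top panel 0 [nan nan nan] [0. 0. 1.] yaw -180.0 tilt 0.0
 top 0 [nan nan nan] nan
 bar 754 [ 0.51469028 -0.05838014  0.27720228] [-0.82665896  0.56270189  0.00124225] 145.7571116746193 -0.11205625118117578 0.10816264673616961<stdin>:15: RuntimeWarning: Mean of empty slice.
  ret = um.true_divide(
<stdin>:18: RuntimeWarning: Mean of empty slice.
  return _methods._mean(a, axis=axis, dtype=dtype,
  ret = ret.dtype.type(ret / rcount)
```

Run:
```python
from h import *
import pickle
D,p,r=pickle.load(open('d0.pkl','rb'))
yaw=np.radians(55.75);ex=np.array([np.cos(yaw),np.sin(yaw),0]);ey=np.array([-ex[1],ex[0],0]);ez=np.array([0,0,1.])
for n in('side','top'):
    d=D[n];W=np.nan_to_num(world(d));c=d['color']
    o=np.array([.493,-.09,0]); L=(W-o)@np.stack([ex,ey,ez]).T
    # panel
    w=(c.min(-1)>110)&(abs(L[...,1])<.1)&(L[...,0]>-.12)&(L[...,0]<.045)&(L[...,2]>.04)&(L[...,2]<.15)
    w&=np.hypot(L[...,0],L[...,1])>.055
    X=L[w]; print(n,len(X))
    n0=np.array([-np.sin(np.radians(35)),0,np.cos(np.radians(35))])
    X=X[abs((X-[0,0,.11])@n0)<.01]
    for _ in range(4):
        cc=X.mean(0);n_=np.linalg.svd(X-cc)[2][2];n_*=np.sign(n_[2]); X=X[abs((X-cc)@n_)<.003]
    print(' panel',len(X),n_,'tilt',np.degrees(np.arccos(n_[2])),'yawerr',np.degrees(np.arctan2(-n_[1],-n_[0])),'z at neck',cc[2]-(n_[:2]@(-cc[:2]))/n_[2], 'x err', (( X-[0,0,.11])@n0).mean()/n0[0])
    # y extents
    Y=L[(c.min(-1)>100)&(abs(L[...,0])<.2)&(abs(L[...,2]-.148)<.006)&(abs(L[...,1])<.15)]
    print(' top',len(Y),'x',np.percentile(Y[:,0],[1,99]),'y',np.percentile(Y[:,1],[1,99]),np.median(Y[:,2]))
    print(' panel ext', np.percentile(X[:,1],[.5,99.5]),np.percentile(X[:,0],[.5,99.5]))
    B=L[(abs(L[...,2]-.275)<.012)&(abs(L[...,0])<.08)&(abs(L[...,1])<.15)]
    print(' bar x',np.percentile(B[:,0],[2,50,98]),'y',np.percentile(B[:,1],[1,99]),'z',B[:,2].max())
    # wing: dark near axis
    q=(L-[0,0,.11]); h=q@n0; rad=np.linalg.norm(q-h[...,None]*n0,axis=-1)
    s=(rad<.04)&(h>.047)&(h<.068)
    S=q[s]; fx=np.array([np.cos(np.radians(35)),0,np.sin(np.radians(35))])
    a=np.stack([S@fx,S[:,1]],1); print(' wing',len(a),a.mean(0),h[s].max(), cv2.minAreaRect((a*1000).astype(np.float32)))
```

```text
side 1735
 panel 964 [-0.57103127 -0.00130527  0.82092727] tilt 34.8222748262385 yawerr 0.13096738205228792 z at neck 0.10947750013206486 x err 0.0006986506629350538
 top 1132 x [0.03504981 0.1957375 ] y [-0.1099149   0.10631428] 0.14832576023491784
 panel ext [-0.09948212  0.09870452] [-0.05565197  0.04460419]
 bar x [0.02309125 0.02941598 0.04440277] y [-0.10736312  0.10481191] z 0.2857627890587511
 wing 103 [ 0.0014933  -0.00114982] 0.06574402109302512 ((1.8450775146484375, -1.3859443664550781), (14.051904678344727, 54.08527374267578), 43.5460319519043)
top 1107
 panel 913 [-5.76295511e-01 -2.43360226e-04  8.17241350e-01] tilt 35.19041178409443 yawerr 0.024195074833910948 z at neck 0.10908046824335951 x err 0.0013815893785225977
 top 1135 x [0.00278096 0.19817748] y [-0.10783924  0.10444608] 0.14849503251193336
 panel ext [-0.09934424  0.09931719] [-0.05443816  0.0364269 ]
 bar x [0.02657759 0.0374903  0.06074392] y [-0.10837231  0.10537986] z 0.2858986809293728
 wing 100 [ 0.00552171 -0.00218622] 0.06137083199880505 ((4.005067825317383, -1.0661125183105469), (16.52349090576172, 58.9145393371582), 43.07661437988281)
```

View pics/side0z.png

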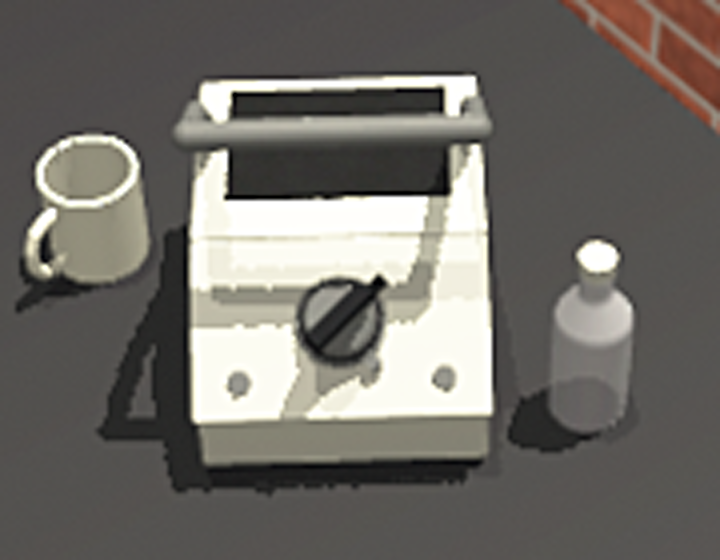

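View pics/top0z.png

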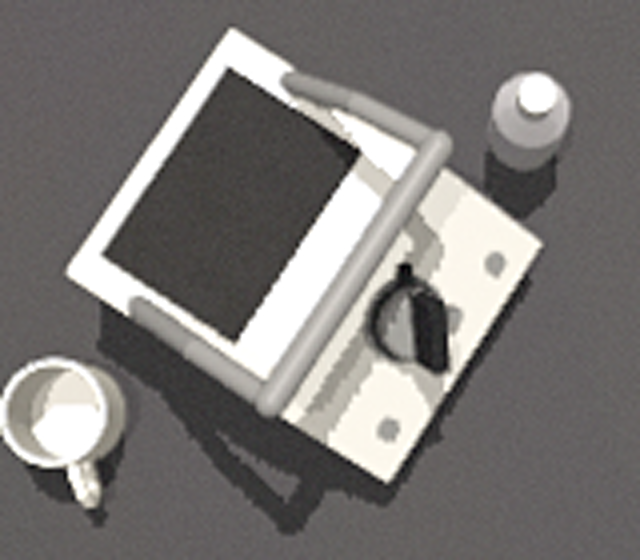

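```bash
cat >> h.py <<'E'
import json,os
yaw=np.radians(55.75);ex=np.array([np.cos(yaw),np.sin(yaw),0]);ey=np.array([-ex[1],ex[0],0]);ez=np.array([0,0,1.])
o=np.array([.493,-.09,0])+.0012*ex-.0012*ey
t=np.radians(35)
nA=-np.sin(t)*ex+np.cos(t)*ez; fA=np.cos(t)*ex+np.sin(t)*ez; rA=-ey  # axis, panel-up, panel-right
neck=o+.11*ez; grip=neck+.046*nA
def ray_plane(d,uv,h):
    Rm=R.from_rotvec(d['rvec']).as_matrix(); c=-Rm.T@d['tvec']
    K=d['K']; v=Rm.T@np.array([(uv[0]-K[0,2])/K[0,0],(uv[1]-K[1,2])/K[1,1],1])
    s=((neck+h*nA-c)@nA)/(v@nA); return c+s*v
def pc(X): # panel coords: up, right, height mm, clockwise angle deg from up
    q=X-neck; a=q@fA;b=q@rA; return np.round([a*1e3,b*1e3,q@nA*1e3,np.hypot(a,b)*1e3,np.degrees(np.arctan2(b,a))],1)
def step(pt,Rt,p0,R0):
    d=R0.T@(pt-p0)*100; rv=R.from_matrix(R0.T@Rt).as_rotvec(degrees=True)/6
    return np.round(d,2),np.round(rv,2)
def wristR(q): 
    return (R.from_euler('z',q[0])*R.from_euler('y',q[1]+q[2])*R.from_euler('z',q[3])*R.from_euler('y',q[4])*R.from_euler('z',q[5])).as_matrix()
E
python3 - <<'E'
from h import *
import pickle
D,p,r=pickle.load(open('d0.pkl','rb'))
for l,n,uv in(('tab','side',(265,230.5)),('tab','top',(280.75,227)),('lug','side',(262.5,252.5)),('lug','top',(293,239.5))):
    print(l,n,pc(ray_plane(D[n],uv,.01)))
print('grip',grip,'n',nA)
s=arm.sense();print(wristR(s['joint_pos']).T@r)
for wa in (46.5,226.5):
    a=np.radians(wa);w=np.cos(a)*fA+np.sin(a)*rA
    z=-nA;x=w;y=np.cross(z,x);Rt=np.stack([x,y,z],1)
    pt=grip+.15*nA
    print(wa,pt,step(pt,Rt,p,r))
    M=(R.from_euler('z',np.radians(-30))*R.from_euler('y',1.75)).inv()*R.from_matrix(Rt)
    print(' q456',M.as_euler('ZYZ'))
E
```

```text
tab side [26.8 30.5 10.  40.6 48.8]
tab top [29.3 30.9 10.  42.6 46.5]
lug side [-37.5  21.7  10.   43.3 150. ]
lug top [-31.2  21.9  10.   38.1 144.9]
grip [ 0.47981794 -0.11149263  0.14768099] n [-0.32281164 -0.4741124   0.81915204]
[[ 1.59323843e-05 -9.99999900e-01  4.47195998e-04]
 [ 9.99999996e-01  1.59694753e-05  8.29376839e-05]
 [-8.29448171e-05  4.47194675e-04  9.99999897e-01]]
46.5 [ 0.43139619 -0.18260949  0.2705538 ] (array([-46.22, -65.17,  -2.02]), array([-4.31,  6.86, 25.12]))
 q456 [0.6216351  1.38183705 2.33908688]
226.5 [ 0.43139619 -0.18260949  0.2705538 ] (array([-46.22, -65.17,  -2.02]), array([-4.99, -3.13, -3.66]))
 q456 [ 0.6216351   1.38183705 -0.80250578]
```

Request:
arm_command:
  targets:
    - {"dx": -3.5,"dy": -3.6,"dz": -1.5,"rx": 0,"ry": 0,"rz": 0,"claw": 1}
    - {"dx": -7,"dy": -7.2,"dz": -3,"rx": 0,"ry": 0,"rz": 0,"claw": 1}
    - {"dx": -10.5,"dy": -11,"dz": -5,"rx": 0,"ry": 0,"rz": 0,"claw": 1}
    - {"dx": -14,"dy": -14.5,"dz": -6,"rx": 0,"ry": 0,"rz": 0,"claw": 1}
    - {"dx": -17.5,"dy": -18,"dz": -7,"rx": 0,"ry": 0,"rz": 0,"claw": 1}
    - {"dx": -21,"dy": -22,"dz": -8,"rx": 0,"ry": 0,"rz": 0,"claw": 1}
    - {"dx": -24.5,"dy": -25.5,"dz": -8,"rx": 0,"ry": 0,"rz": 0,"claw": 1}
    - {"dx": -28,"dy": -29,"dz": -8,"rx": 0,"ry": 0,"rz": 0,"claw": 1}

```text
time: 0.95
ee_pos: [0.3319, 0.2222, 0.3308]
orientation: [0.001, 0.117, 0.993, 0.0]
ft_force: [0.8, 0.2, 0.3]
opening: 0.0854
```

```bash
cat > plan.py <<'E'
from h import *
import sys
p,r,s=pose()
wa,dist=float(sys.argv[1]),float(sys.argv[2])
a=np.radians(wa);w=np.cos(a)*fA+np.sin(a)*rA
z=-nA;Rt=np.stack([w,np.cross(z,w),z],1)
print(p,s['joint_pos'].round(3),step(grip+dist*nA,Rt,p,r),s['opening'],s['time'],s['ft_force'].round(1),s['wrist_torque'].round(2))
E
python3 plan.py 226.5 .15
```

```text
[0.33191799 0.22223556 0.33078062] [ 0.291 -0.302  1.904  0.     1.539 -1.046] (array([-19.06, -37.08,   6.02]), array([-4.96, -3.11, -3.66])) 0.0853662943704565 0.95 [0.8 0.2 0.3] [ 0.02 -0.02 -0.01]
```

Request:
arm_command:
  targets:
    - {"dx": -2,"dy": -5,"dz": -1,"rx": 0,"ry": 0,"rz": 0,"claw": 1}
    - {"dx": -4,"dy": -9.5,"dz": -2,"rx": -0.4,"ry": -0.2,"rz": -0.3,"claw": 1}
    - {"dx": -6,"dy": -14,"dz": -3,"rx": -1,"ry": -0.6,"rz": -0.7,"claw": 1}
    - {"dx": -8,"dy": -18.5,"dz": -3,"rx": -1.7,"ry": -1.1,"rz": -1.3,"claw": 1}
    - {"dx": -10,"dy": -23,"dz": -3,"rx": -2.5,"ry": -1.5,"rz": -1.8,"claw": 1}
    - {"dx": -12,"dy": -27.5,"dz": -3,"rx": -3.3,"ry": -2,"rz": -2.4,"claw": 1}
    - {"dx": -13.5,"dy": -32,"dz": -3,"rx": -4.1,"ry": -2.6,"rz": -3,"claw": 1}
    - {"dx": -15,"dy": -36,"dz": -3,"rx": -4.96,"ry": -3.11,"rz": -3.66,"claw": 1}

```text
time: 1.75
ee_pos: [0.3874, -0.1107, 0.3607]
orientation: [0.18, -0.068, 0.956, 0.222]
ft_force: [1.5, 0.8, 0.7]
opening: 0.0852
```

```bash
python3 plan.py 226.5 .15
```

```text
[ 0.38737479 -0.11065162  0.36071404] [-1.01  -0.337  1.966  0.538  1.736 -2.694] (array([ -0.33, -10.95,   5.69]), array([-0.26, -0.15, -0.16])) 0.08517857088033248 1.75 [1.5 0.8 0.7] [-0.23  0.11 -0.01]
```

Request:
arm_command:
  targets:
    - {"dx": 0,"dy": -3,"dz": 0.5,"rx": -0.26,"ry": -0.15,"rz": -0.16,"claw": 1}
    - {"dx": 0,"dy": -6,"dz": 1,"rx": -0.26,"ry": -0.15,"rz": -0.16,"claw": 1}
    - {"dx": -0.1,"dy": -9,"dz": 2,"rx": -0.26,"ry": -0.15,"rz": -0.16,"claw": 1}
    - {"dx": -0.2,"dy": -11,"dz": 3.5,"rx": -0.26,"ry": -0.15,"rz": -0.16,"claw": 1}
    - {"dx": -0.3,"dy": -11,"dz": 5,"rx": -0.26,"ry": -0.15,"rz": -0.16,"claw": 1}
    - {"dx": -0.3,"dy": -11,"dz": 5.7,"rx": -0.26,"ry": -0.15,"rz": -0.16,"claw": 1}
    - {"dx": -0.3,"dy": -11,"dz": 5.7,"rx": -0.26,"ry": -0.15,"rz": -0.16,"claw": 1}
    - {"dx": -0.3,"dy": -11,"dz": 5.7,"rx": -0.26,"ry": -0.15,"rz": -0.16,"claw": 1}

```text
time: 2.55
ee_pos: [0.4306, -0.1815, 0.2692]
orientation: [0.185, -0.075, 0.951, 0.234]
ft_force: [0.3, -0.3, -0.9]
opening: 0.0856
```

```bash
python3 plan.py 226.5 .06
python3 - <<'E'
from h import *
import pickle
p,r,s=pose(); d=arm.read_camera('wrist'); save('w1',d['color']); pickle.dump((d,p,r),open('w1.pkl','wb'))
E
```

```text
[ 0.43057638 -0.18148115  0.26916277] [-1.023 -0.033  1.908  0.544  1.553 -2.843] (array([-0.17, -0.06,  8.86]), array([ 0.  , -0.05, -0.04])) 0.08563347404504701 2.55 [ 0.3 -0.3 -0.9] [-0.2   0.14 -0.01]
```

View pics/w1.png

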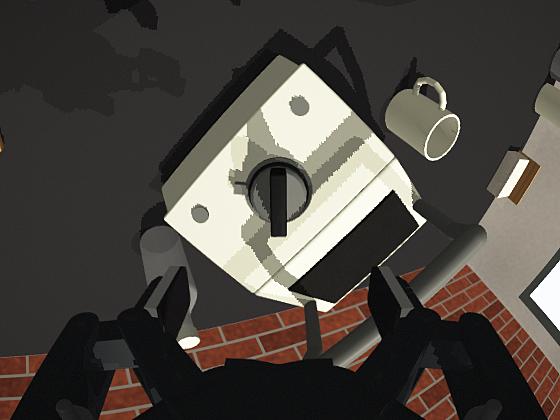

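The wrist view shows the wing upright in the image, from (279,168) to (279,236). The lug is at its left (about (232,183)), and the tab is hidden below the wing's lower end.

```bash
cat >> h.py <<'E'
def wray(d,p,r,uv,h):
    K=d['K'];T=d['T_tool_cam']
    a=(np.array(uv,float)-[K[0,2],K[1,2]])/K[0,0]; th=np.hypot(*a); u=a/max(th,1e-9)
    v=r@T[:3,:3]@np.array([u[0]*np.sin(th),u[1]*np.sin(th),np.cos(th)]); c=p+r@T[:3,3]
    return c+((neck+h*nA-c)@nA)/(v@nA)*v
E
python3 - <<'E'
from h import *
import pickle
d,p,r=pickle.load(open('w1.pkl','rb')); c=d['color']
m=(c.max(-1)<38).astype(np.uint8); n,lab,st,ce=cv2.connectedComponentsWithStats(m)
print(st[lab[200,279]])
save('w1z',cv2.resize(c[140:260,210:340],None,fx=6,fy=6,interpolation=cv2.INTER_CUBIC))
E
```

```text
[ 248  162   61   75 1377]
```

View pics/w1z.png

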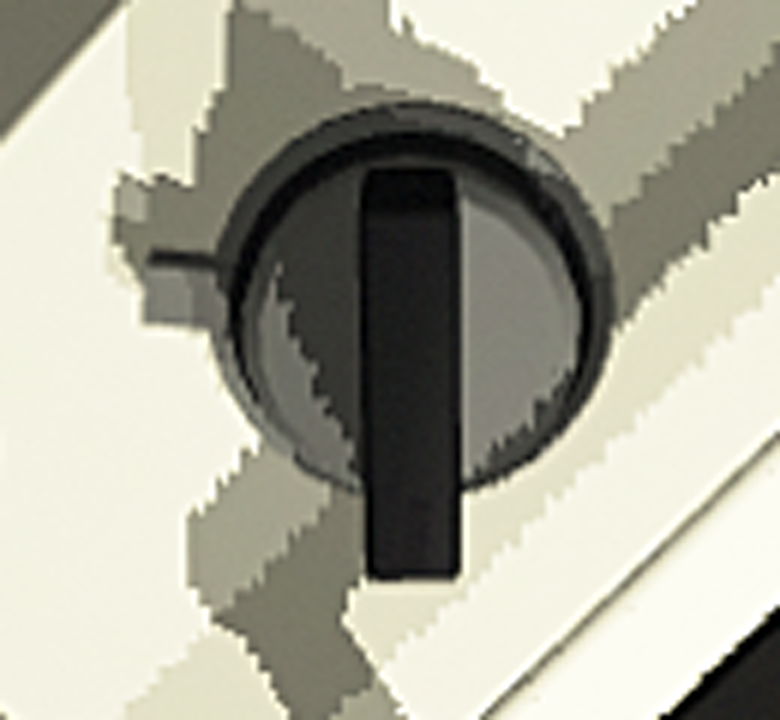

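Run:
```python
from h import *
import pickle
d,p,r=pickle.load(open('w1.pkl','rb'))
f=lambda x,y:((x+.5)/6-.5+210,(y+.5)/6-.5+140)
C=[wray(d,p,r,f(*q),.058) for q in((362,210),(460,210),(367,580),(461,580))]
for X in C: print(pc(X))
print('centre',pc(np.mean(C,0)),'tool-frame dir',pc(neck+(C[2]+C[3]-C[0]-C[1])/4))
print('lug',pc(wray(d,p,r,f(146,290),.01)), pc(wray(d,p,r,f(146,262),.01)),pc(wray(d,p,r,f(146,325),.01)))
```

```text
[ -22.6  -15.4   58.    27.4 -145.7]
[ -12.9  -24.5   58.    27.7 -117.8]
[14.6 23.8 58.  27.9 58.5]
[24.4 14.5 58.  28.4 30.7]
centre [  0.9  -0.4  58.    1.  -26.3] tool-frame dir [18.7 19.6 -0.  27.  46.4]
lug [-33.9  26.3  10.   42.9 142.2] [-37.   22.8  10.   43.5 148.4] [-30.   30.7  10.   43.  134.3]
```

Request:
arm_command:
  targets:
    - {"dx": -0.2,"dy": 0,"dz": 2,"rx": 0,"ry": 0,"rz": 0,"claw": 1}
    - {"dx": -0.2,"dy": 0,"dz": 4.5,"rx": 0,"ry": 0,"rz": 0,"claw": 1}
    - {"dx": -0.2,"dy": 0,"dz": 7,"rx": 0,"ry": 0,"rz": 0,"claw": 1}
    - {"dx": -0.2,"dy": 0,"dz": 9.5,"rx": 0,"ry": 0,"rz": 0,"claw": 1}
    - {"dx": -0.2,"dy": 0,"dz": 11.5,"rx": 0,"ry": 0,"rz": 0,"claw": 1}
    - {"dx": -0.2,"dy": 0,"dz": 13,"rx": 0,"ry": 0,"rz": 0,"claw": 1}
    - {"dx": -0.2,"dy": 0,"dz": 13.5,"rx": 0,"ry": 0,"rz": 0,"claw": 1}
    - {"dx": -0.2,"dy": 0,"dz": 13.5,"rx": 0,"ry": 0,"rz": 0,"claw": 1}

```text
time: 3.4
ee_pos: [0.4753, -0.1173, 0.1588]
orientation: [0.185, -0.075, 0.951, 0.235]
ft_force: [-0.8, 0.0, -0.6]
opening: 0.0854
```

```bash
python3 plan.py 226.5 .0025
python3 - <<'E'
from h import *
import pickle
p,r,s=pose(); d=arm.read_camera('wrist'); save('w2',d['color']); pickle.dump((d,p,r),open('w2.pkl','wb'))
E
```

```text
[ 0.47534648 -0.11733393  0.15884331] [-0.858  0.12   2.005  0.616  1.263 -2.853] (array([-0.01, -0.06,  1.09]), array([ 0.01, -0.06, -0.05])) 0.08540499466488213 3.4 [-0.8  0.  -0.6] [-0.27  0.1  -0.03]
```

View pics/w2.png

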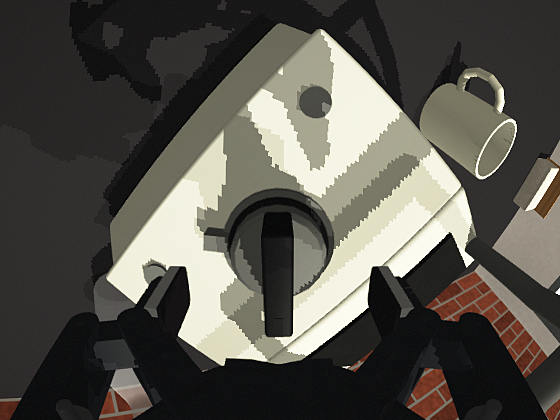

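The wing, at (278,275), is centred between the pads (187 and 370). I'll close in now.

Request:
arm_command:
  targets:
    - {"dx": 0,"dy": 0,"dz": 0.6,"rx": 0,"ry": 0,"rz": 0,"claw": 1}
    - {"dx": 0,"dy": 0,"dz": 1.1,"rx": 0,"ry": 0,"rz": 0,"claw": 1}
    - {"dx": 0,"dy": 0,"dz": 1.1,"rx": 0,"ry": 0,"rz": 0,"claw": 0.6}
    - {"dx": 0,"dy": 0,"dz": 1.1,"rx": 0,"ry": 0,"rz": 0,"claw": 0.35}
    - {"dx": 0,"dy": 0,"dz": 1.1,"rx": 0,"ry": 0,"rz": 0,"claw": 0.2}
    - {"dx": 0,"dy": 0,"dz": 1.1,"rx": 0,"ry": 0,"rz": 0,"claw": 0}
    - {"dx": 0,"dy": 0,"dz": 1.1,"rx": 0,"ry": 0,"rz": 0,"claw": 0}
    - {"dx": 0,"dy": 0,"dz": 1.1,"rx": 0,"ry": 0,"rz": 0,"claw": 0}
  grip_force: 38

```text
time: 4.25
ee_pos: [0.4788, -0.1124, 0.1497]
orientation: [0.185, -0.075, 0.951, 0.235]
ft_force: [-0.9, -1.1, 1.7]
opening: 0.0132
```

```bash
python3 plan.py 226.5 .0025
```

```text
[ 0.47880933 -0.11241005  0.14967973] [-0.845  0.137  2.009  0.624  1.239 -2.856] (array([-0.02, -0.03, -0.01]), array([ 0.  , -0.05, -0.05])) 0.013185709026941383 4.25 [-0.9 -1.1  1.7] [-0.24  0.17  0.13]
```

Request:
arm_command:
  targets:
    - {"rz": 1,"rx": 0,"ry": 0,"dx": 0,"dy": 0,"dz": 0,"claw": 0}
    - {"rz": 2,"rx": 0,"ry": 0,"dx": 0,"dy": 0,"dz": 0,"claw": 0}
    - {"rz": 3,"rx": 0,"ry": 0,"dx": 0,"dy": 0,"dz": 0,"claw": 0}
    - {"rz": 4,"rx": 0,"ry": 0,"dx": 0,"dy": 0,"dz": 0,"claw": 0}
    - {"rz": 5,"rx": 0,"ry": 0,"dx": 0,"dy": 0,"dz": 0,"claw": 0}
    - {"rz": 6,"rx": 0,"ry": 0,"dx": 0,"dy": 0,"dz": 0,"claw": 0}
    - {"rz": 7,"rx": 0,"ry": 0,"dx": 0,"dy": 0,"dz": 0,"claw": 0}
    - {"rz": 8,"rx": 0,"ry": 0,"dx": 0,"dy": 0,"dz": 0,"claw": 0}

```text
time: 5.05
ee_pos: [0.479, -0.1114, 0.1503]
orientation: [0.073, 0.32, 0.899, 0.291]
ft_force: [-0.5, 4.1, 5.5]
opening: 0.0133
```

```bash
cat > st.py <<'E'
from h import *
import sys
p,r,s=pose(); a=r[:,0]
print('wing ang',np.degrees(np.arctan2(-a@rA,-a@fA)).round(2),'tz',(s['wrist_torque']@nA).round(3),'F',s['ft_force'].round(1),'q',s['joint_pos'].round(3),'off mm',((p-grip)@np.stack([fA,rA,nA]).T*1e3).round(1),s['opening'],s['time'])
if len(sys.argv)>1:
    import pickle
    for n in ('wrist',)+tuple(sys.argv[2:]):
        d=arm.read_camera(n); save(sys.argv[1]+n,d['color']); pickle.dump((d,p,r),open(sys.argv[1]+n+'.pkl','wb'))
E
python3 st.py g1
```

```text
wing ang 95.03 tz 0.114 F [-0.5  4.1  5.5] q [-0.844  0.136  2.009  0.626  1.241 -2.014] off mm [ 1.2 -0.7  2.4] 0.013328481386748588 5.05
```

View pics/g1wrist.png

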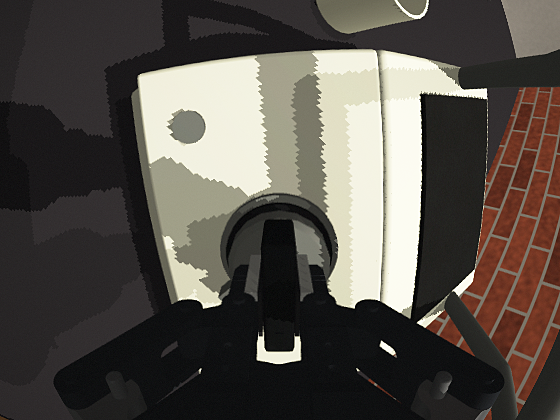

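The pads follow the wing squarely. The torque of 0.11 N m fits the thread's friction. Next is a further 28°, to just before the expected stop.

Request:
arm_command:
  targets:
    - {"rz": 0.6,"rx": 0,"ry": 0,"dx": 0,"dy": 0,"dz": 0,"claw": 0}
    - {"rz": 1.2,"rx": 0,"ry": 0,"dx": 0,"dy": 0,"dz": 0,"claw": 0}
    - {"rz": 1.8,"rx": 0,"ry": 0,"dx": 0,"dy": 0,"dz": 0,"claw": 0}
    - {"rz": 2.4,"rx": 0,"ry": 0,"dx": 0,"dy": 0,"dz": 0,"claw": 0}
    - {"rz": 3,"rx": 0,"ry": 0,"dx": 0,"dy": 0,"dz": 0,"claw": 0}
    - {"rz": 3.6,"rx": 0,"ry": 0,"dx": 0,"dy": 0,"dz": 0,"claw": 0}
    - {"rz": 4.2,"rx": 0,"ry": 0,"dx": 0,"dy": 0,"dz": 0,"claw": 0}
    - {"rz": 4.7,"rx": 0,"ry": 0,"dx": 0,"dy": 0,"dz": 0,"claw": 0}

```text
time: 5.9
ee_pos: [0.4795, -0.1111, 0.1507]
orientation: [0.001, 0.528, 0.794, 0.301]
ft_force: [1.5, 5.2, 5.8]
opening: 0.0131
```

```bash
python3 st.py
```

```text
wing ang 123.11 tz 0.088 F [1.5 5.2 5.8] q [-0.844  0.136  2.009  0.627  1.241 -1.524] off mm [ 1.8 -0.5  2.4] 0.013079639588579838 5.9
```

Request:
arm_command:
  targets:
    - {"rz": 0.1,"rx": 0,"ry": 0,"dx": 0,"dy": 0,"dz": 0,"claw": 0}
    - {"rz": 0.2,"rx": 0,"ry": 0,"dx": 0,"dy": 0,"dz": 0,"claw": 0}
    - {"rz": 0.3,"rx": 0,"ry": 0,"dx": 0,"dy": 0,"dz": 0,"claw": 0}
    - {"rz": 0.4,"rx": 0,"ry": 0,"dx": 0,"dy": 0,"dz": 0,"claw": 0}
    - {"rz": 0.5,"rx": 0,"ry": 0,"dx": 0,"dy": 0,"dz": 0,"claw": 0}
    - {"rz": 0.6,"rx": 0,"ry": 0,"dx": 0,"dy": 0,"dz": 0,"claw": 0}
    - {"rz": 0.7,"rx": 0,"ry": 0,"dx": 0,"dy": 0,"dz": 0,"claw": 0}
    - {"rz": 0.8,"rx": 0,"ry": 0,"dx": 0,"dy": 0,"dz": 0,"claw": 0}

```text
time: 6.7
ee_pos: [0.4796, -0.1111, 0.1507]
orientation: [-0.012, 0.56, 0.772, 0.301]
ft_force: [2.5, 5.2, 6.3]
opening: 0.0134
```

```bash
python3 st.py
```

```text
wing ang 127.8 tz 0.1 F [2.5 5.2 6.3] q [-0.844  0.136  2.009  0.627  1.241 -1.442] off mm [ 1.9 -0.4  2.4] 0.013361993044280401 6.7
```

Request:
arm_command:
  targets:
    - {"rz": 0.1,"rx": 0,"ry": 0,"dx": 0,"dy": 0,"dz": 0,"claw": 0}
    - {"rz": 0.2,"rx": 0,"ry": 0,"dx": 0,"dy": 0,"dz": 0,"claw": 0}
    - {"rz": 0.3,"rx": 0,"ry": 0,"dx": 0,"dy": 0,"dz": 0,"claw": 0}
    - {"rz": 0.4,"rx": 0,"ry": 0,"dx": 0,"dy": 0,"dz": 0,"claw": 0}
    - {"rz": 0.5,"rx": 0,"ry": 0,"dx": 0,"dy": 0,"dz": 0,"claw": 0}
    - {"rz": 0.6,"rx": 0,"ry": 0,"dx": 0,"dy": 0,"dz": 0,"claw": 0}
    - {"rz": 0.7,"rx": 0,"ry": 0,"dx": 0,"dy": 0,"dz": 0,"claw": 0}
    - {"rz": 0.8,"rx": 0,"ry": 0,"dx": 0,"dy": 0,"dz": 0,"claw": 0}

```text
time: 7.5
ee_pos: [0.4797, -0.1112, 0.1508]
orientation: [-0.024, 0.592, 0.748, 0.3]
ft_force: [2.8, 4.9, 5.8]
opening: 0.0133
```

```bash
python3 st.py
```

```text
wing ang 132.58 tz 0.243 F [2.8 4.9 5.8] q [-0.843  0.136  2.009  0.628  1.241 -1.358] off mm [ 2.  -0.3  2.4] 0.013334365398951343 7.5
```

The torque jumped to 0.24 N m at 132.6°, so the collar is home. I'll continue in small steps and watch for the ratchet to drop.

Request:
arm_command:
  targets:
    - {"rz": 0.1,"rx": 0,"ry": 0,"dx": 0,"dy": 0,"dz": 0,"claw": 0}
    - {"rz": 0.2,"rx": 0,"ry": 0,"dx": 0,"dy": 0,"dz": 0,"claw": 0}
    - {"rz": 0.3,"rx": 0,"ry": 0,"dx": 0,"dy": 0,"dz": 0,"claw": 0}
    - {"rz": 0.4,"rx": 0,"ry": 0,"dx": 0,"dy": 0,"dz": 0,"claw": 0}
    - {"rz": 0.5,"rx": 0,"ry": 0,"dx": 0,"dy": 0,"dz": 0,"claw": 0}
    - {"rz": 0.6,"rx": 0,"ry": 0,"dx": 0,"dy": 0,"dz": 0,"claw": 0}
    - {"rz": 0.7,"rx": 0,"ry": 0,"dx": 0,"dy": 0,"dz": 0,"claw": 0}
    - {"rz": 0.8,"rx": 0,"ry": 0,"dx": 0,"dy": 0,"dz": 0,"claw": 0}

```text
time: 8.3
ee_pos: [0.4798, -0.1111, 0.1508]
orientation: [-0.036, 0.623, 0.722, 0.299]
ft_force: [3.4, 4.7, 5.6]
opening: 0.0136
```

```bash
python3 st.py
```

```text
wing ang 137.4 tz 0.16 F [3.4 4.7 5.6] q [-0.843  0.136  2.009  0.628  1.241 -1.274] off mm [ 2.  -0.2  2.4] 0.013570648008204945 8.3
```

Request:
arm_command:
  targets:
    - {"rz": 0.1,"rx": 0,"ry": 0,"dx": 0,"dy": 0,"dz": 0,"claw": 0}
    - {"rz": 0.2,"rx": 0,"ry": 0,"dx": 0,"dy": 0,"dz": 0,"claw": 0}
    - {"rz": 0.3,"rx": 0,"ry": 0,"dx": 0,"dy": 0,"dz": 0,"claw": 0}
    - {"rz": 0.4,"rx": 0,"ry": 0,"dx": 0,"dy": 0,"dz": 0,"claw": 0}
    - {"rz": 0.5,"rx": 0,"ry": 0,"dx": 0,"dy": 0,"dz": 0,"claw": 0}
    - {"rz": 0.6,"rx": 0,"ry": 0,"dx": 0,"dy": 0,"dz": 0,"claw": 0}
    - {"rz": 0.7,"rx": 0,"ry": 0,"dx": 0,"dy": 0,"dz": 0,"claw": 0}
    - {"rz": 0.8,"rx": 0,"ry": 0,"dx": 0,"dy": 0,"dz": 0,"claw": 0}

```text
time: 9.1
ee_pos: [0.4799, -0.1111, 0.1508]
orientation: [-0.049, 0.653, 0.695, 0.297]
ft_force: [4.1, 4.6, 4.9]
opening: 0.0133
```

```bash
python3 st.py g2
```

```text
wing ang 142.21 tz 0.009 F [4.1 4.6 4.9] q [-0.843  0.136  2.009  0.628  1.241 -1.19 ] off mm [ 2.1 -0.1  2.4] 0.013315119514212782 9.1
```

View pics/g2wrist.png

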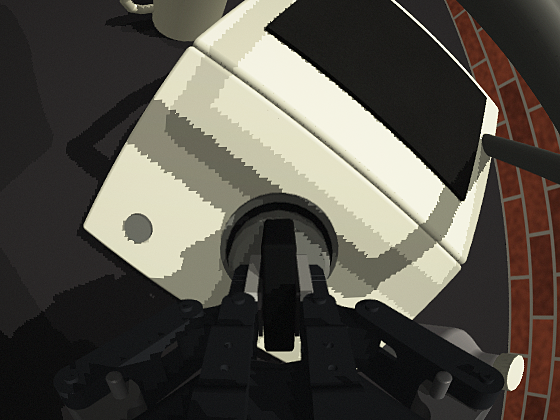

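The torque passed its peak and fell to about 0 at 142°, midway between two detents. I'll continue to just past the next detent, expected near 158°.

Request:
arm_command:
  targets:
    - {"rz": 0.2,"rx": 0,"ry": 0,"dx": 0,"dy": 0,"dz": 0,"claw": 0}
    - {"rz": 0.4,"rx": 0,"ry": 0,"dx": 0,"dy": 0,"dz": 0,"claw": 0}
    - {"rz": 0.6,"rx": 0,"ry": 0,"dx": 0,"dy": 0,"dz": 0,"claw": 0}
    - {"rz": 0.8,"rx": 0,"ry": 0,"dx": 0,"dy": 0,"dz": 0,"claw": 0}
    - {"rz": 1.0,"rx": 0,"ry": 0,"dx": 0,"dy": 0,"dz": 0,"claw": 0}
    - {"rz": 1.2,"rx": 0,"ry": 0,"dx": 0,"dy": 0,"dz": 0,"claw": 0}
    - {"rz": 1.3,"rx": 0,"ry": 0,"dx": 0,"dy": 0,"dz": 0,"claw": 0}
    - {"rz": 1.3,"rx": 0,"ry": 0,"dx": 0,"dy": 0,"dz": 0,"claw": 0}

```text
time: 9.95
ee_pos: [0.48, -0.1113, 0.1509]
orientation: [-0.069, 0.699, 0.649, 0.293]
ft_force: [4.1, 5.2, 5.7]
opening: 0.0133
```

```bash
python3 st.py
```

```text
wing ang 150.02 tz -0.105 F [4.1 5.2 5.7] q [-0.843  0.136  2.008  0.628  1.241 -1.054] off mm [2.1 0.  2.4] 0.013286199174632378 9.95
```

Request:
arm_command:
  targets:
    - {"rz": 0.2,"rx": 0,"ry": 0,"dx": 0,"dy": 0,"dz": 0,"claw": 0}
    - {"rz": 0.4,"rx": 0,"ry": 0,"dx": 0,"dy": 0,"dz": 0,"claw": 0}
    - {"rz": 0.6,"rx": 0,"ry": 0,"dx": 0,"dy": 0,"dz": 0,"claw": 0}
    - {"rz": 0.8,"rx": 0,"ry": 0,"dx": 0,"dy": 0,"dz": 0,"claw": 0}
    - {"rz": 1.0,"rx": 0,"ry": 0,"dx": 0,"dy": 0,"dz": 0,"claw": 0}
    - {"rz": 1.2,"rx": 0,"ry": 0,"dx": 0,"dy": 0,"dz": 0,"claw": 0}
    - {"rz": 1.3,"rx": 0,"ry": 0,"dx": 0,"dy": 0,"dz": 0,"claw": 0}
    - {"rz": 1.3,"rx": 0,"ry": 0,"dx": 0,"dy": 0,"dz": 0,"claw": 0}

```text
time: 10.75
ee_pos: [0.4802, -0.1112, 0.151]
orientation: [-0.088, 0.741, 0.6, 0.288]
ft_force: [4.9, 5.7, 4.9]
opening: 0.0133
```

```bash
python3 st.py
```

```text
wing ang 157.79 tz 0.084 F [4.9 5.7 4.9] q [-0.843  0.136  2.008  0.629  1.24  -0.918] off mm [2.3 0.2 2.4] 0.013297485667599755 10.75
```

Request:
arm_command:
  targets:
    - {"rz": 0.1,"rx": 0,"ry": 0,"dx": 0,"dy": 0,"dz": 0,"claw": 0}
    - {"rz": 0.2,"rx": 0,"ry": 0,"dx": 0,"dy": 0,"dz": 0,"claw": 0}
    - {"rz": 0.3,"rx": 0,"ry": 0,"dx": 0,"dy": 0,"dz": 0,"claw": 0}
    - {"rz": 0.4,"rx": 0,"ry": 0,"dx": 0,"dy": 0,"dz": 0,"claw": 0}
    - {"rz": 0.5,"rx": 0,"ry": 0,"dx": 0,"dy": 0,"dz": 0,"claw": 0}
    - {"rz": 0.6,"rx": 0,"ry": 0,"dx": 0,"dy": 0,"dz": 0,"claw": 0}
    - {"rz": 0.6,"rx": 0,"ry": 0,"dx": 0,"dy": 0,"dz": 0,"claw": 0}
    - {"rz": 0.6,"rx": 0,"ry": 0,"dx": 0,"dy": 0,"dz": 0,"claw": 0}

```text
time: 11.55
ee_pos: [0.4803, -0.1113, 0.151]
orientation: [-0.097, 0.759, 0.577, 0.285]
ft_force: [5.5, 4.7, 5.2]
opening: 0.0133
```

```bash
python3 st.py
```

```text
wing ang 161.38 tz 0.064 F [5.5 4.7 5.2] q [-0.843  0.136  2.008  0.629  1.24  -0.856] off mm [2.3 0.3 2.4] 0.013329902265040902 11.55
```

The torque stays low after the click (0.06 to 0.08 N m). The collar may have recoiled a little while the detent pulled forward. I'll turn on in small steps until the torque rises again, which proves the collar is back on the stop.

Request:
arm_command:
  targets:
    - {"rz": 0.05,"rx": 0,"ry": 0,"dx": 0,"dy": 0,"dz": 0,"claw": 0}
    - {"rz": 0.1,"rx": 0,"ry": 0,"dx": 0,"dy": 0,"dz": 0,"claw": 0}
    - {"rz": 0.15,"rx": 0,"ry": 0,"dx": 0,"dy": 0,"dz": 0,"claw": 0}
    - {"rz": 0.2,"rx": 0,"ry": 0,"dx": 0,"dy": 0,"dz": 0,"claw": 0}
    - {"rz": 0.25,"rx": 0,"ry": 0,"dx": 0,"dy": 0,"dz": 0,"claw": 0}
    - {"rz": 0.3,"rx": 0,"ry": 0,"dx": 0,"dy": 0,"dz": 0,"claw": 0}
    - {"rz": 0.35,"rx": 0,"ry": 0,"dx": 0,"dy": 0,"dz": 0,"claw": 0}
    - {"rz": 0.4,"rx": 0,"ry": 0,"dx": 0,"dy": 0,"dz": 0,"claw": 0}

```text
time: 12.35
ee_pos: [0.4804, -0.1113, 0.151]
orientation: [-0.103, 0.771, 0.561, 0.283]
ft_force: [6.6, 5.8, 4.7]
opening: 0.0132
```

```bash
python3 st.py g3 side top
python3 - <<'E'
from h import *
for _ in range(3):
    arm.read_camera('side'); s=arm.sense(); print(s['wrist_torque']@nA)
E
```

```text
wing ang 163.77 tz 0.275 F [6.6 5.8 4.7] q [-0.843  0.136  2.008  0.629  1.24  -0.814] off mm [2.3 0.4 2.5] 0.013182237826015497 12.35
0.21769856154223197
0.26259122352331254
0.1483919442162259
```

View pics/g3wrist.png

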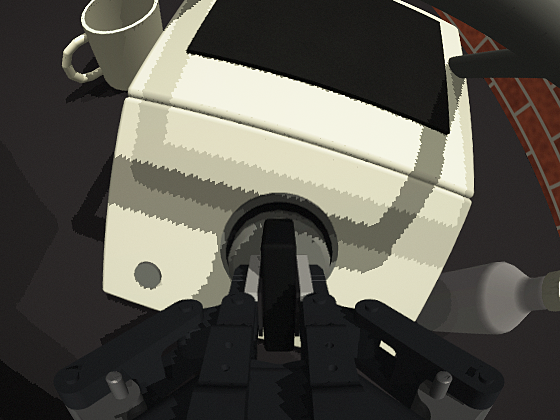

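The torque is back up to about 0.22 N m, so the collar is home with the cap one click on. I'll release it here.

Request:
arm_command:
  targets:
    - {"rz": 0,"rx": 0,"ry": 0,"dx": 0,"dy": 0,"dz": 0,"claw": 0.3}
    - {"rz": 0,"rx": 0,"ry": 0,"dx": 0,"dy": 0,"dz": 0,"claw": 0.5}
    - {"rz": 0,"rx": 0,"ry": 0,"dx": 0,"dy": 0,"dz": 0,"claw": 0.8}
    - {"rz": 0,"rx": 0,"ry": 0,"dx": 0,"dy": 0,"dz": 0,"claw": 1}
    - {"rz": 0,"rx": 0,"ry": 0,"dx": 0,"dy": 0,"dz": 0,"claw": 1}
    - {"rz": 0,"rx": 0,"ry": 0,"dx": 0,"dy": 0,"dz": 0,"claw": 1}
    - {"rz": 0,"rx": 0,"ry": 0,"dx": 0,"dy": 0,"dz": -1,"claw": 1}
    - {"rz": 0,"rx": 0,"ry": 0,"dx": 0,"dy": 0,"dz": -2,"claw": 1}

```text
time: 13.45
ee_pos: [0.4721, -0.1219, 0.1664]
orientation: [-0.104, 0.772, 0.561, 0.281]
ft_force: [0.8, 0.3, -0.3]
opening: 0.0852
```

Request:
arm_command:
  targets:
    - {"rz": 0,"rx": 0,"ry": 0,"dx": 0,"dy": 0,"dz": -2,"claw": 1}
    - {"rz": 0,"rx": 0,"ry": 0,"dx": 0,"dy": 0,"dz": -4,"claw": 1}
    - {"rz": 0,"rx": 0,"ry": 0,"dx": 0,"dy": 0,"dz": -6,"claw": 1}
    - {"rz": 0,"rx": 0,"ry": 0,"dx": 0,"dy": 0,"dz": -8,"claw": 1}
    - {"rz": 0,"rx": 0,"ry": 0,"dx": 0,"dy": 0,"dz": -10,"claw": 1}
    - {"rz": 0,"rx": 0,"ry": 0,"dx": 0,"dy": 0,"dz": -12,"claw": 1}
    - {"rz": 0,"rx": 0,"ry": 0,"dx": 0,"dy": 0,"dz": -12,"claw": 1}
    - {"rz": 0,"rx": 0,"ry": 0,"dx": 0,"dy": 0,"dz": -12,"claw": 1}

```text
time: 14.25
ee_pos: [0.4342, -0.179, 0.2647]
orientation: [-0.103, 0.772, 0.561, 0.281]
ft_force: [-0.7, 0.1, 0.9]
opening: 0.085
```

```bash
python3 st.py e1 side
python3 - <<'E'
from h import *
import pickle
d,p,r=pickle.load(open('e1wrist.pkl','rb')); c=d['color']
save('e1z',cv2.resize(c[140:260,210:340],None,fx=6,fy=6,interpolation=cv2.INTER_CUBIC))
E
```

```text
wing ang 163.83 tz -0.021 F [-0.7  0.1  0.9] q [-1.014 -0.026  1.911  0.548  1.539 -0.797] off mm [  0.4   0.3 142.6] 0.08499798837862037 14.25
```

View pics/e1z.png

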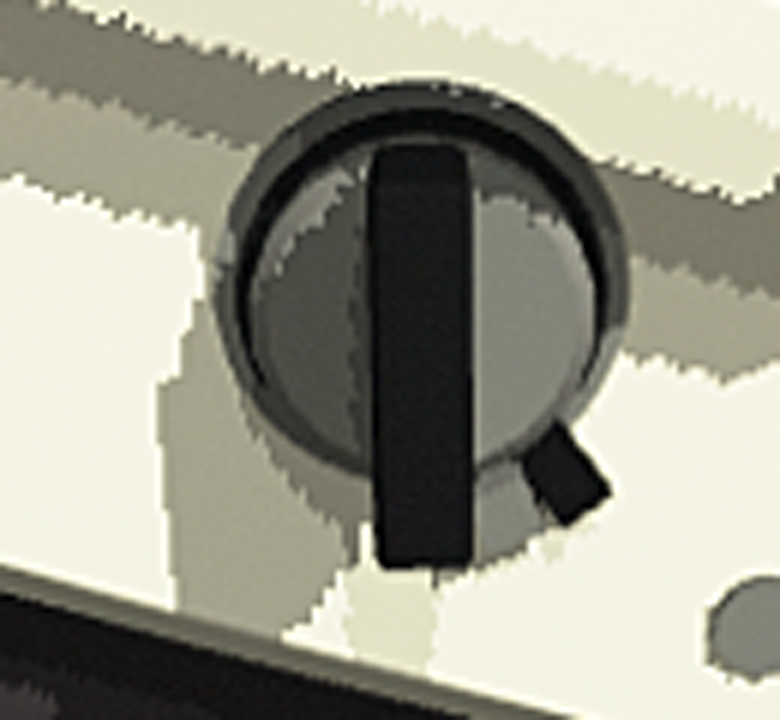

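View pics/e1side.png

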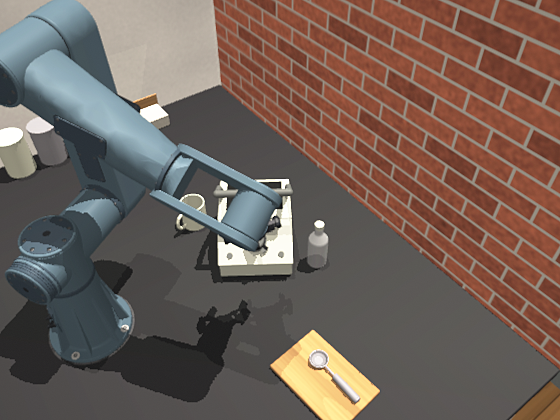

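Wing upright at zoom (424,355); the black tab at (570,475) lies right against the grey lug at (510,530). I'll measure the angles.

Run:
```python
from h import *
import pickle
d,p,r=pickle.load(open('e1wrist.pkl','rb'))
f=lambda x,y:((x+.5)/6-.5+210,(y+.5)/6-.5+140)
C=[wray(d,p,r,f(*q),.058) for q in((370,188),(470,188),(377,568),(471,568))]
c0=np.mean(C,0); print('c',pc(c0),'wing',pc(neck+(C[2]+C[3]-C[0]-C[1])/4))
off=(c0-neck)-.058*nA
for l,h,q in(('tab end',.012,(590,508)),('tab corner ccw',.012,(610,490)),('tab corner cw',.012,(568,525)),('tab in',.012,(542,442)),('lug cw-end?',.01,(480,568)),('lug at tab',.01,(548,540))):
    print(l,pc(wray(d,p,r,f(*q),h)-off))
```

```text
c [ 1.6 -0.  58.   1.6 -0. ] wing [-25.9   7.8   0.   27.1 163.2]
tab end [-26.3  36.4  12.   44.9 125.8]
tab corner ccw [-22.4  38.6  12.   44.6 120.1]
tab corner cw [-30.2  33.8  12.   45.3 131.7]
tab in [-17.6  25.4  12.   30.8 124.7]
lug cw-end? [-42.3  22.4  10.   47.8 152.1]
lug at tab [-34.3  31.8  10.   46.8 137.2]
```

The tab measures about 125.5° and the wing 163.2°, so the slip is about 37°. I'll look closer to check for any gap between tab and lug.

Request:
arm_command:
  targets:
    - {"rz": 0,"rx": 0,"ry": 0,"dx": -1,"dy": 0,"dz": 1.5,"claw": 1}
    - {"rz": 0,"rx": 0,"ry": 0,"dx": -2,"dy": 0,"dz": 3,"claw": 1}
    - {"rz": 0,"rx": 0,"ry": 0,"dx": -3,"dy": 0,"dz": 5,"claw": 1}
    - {"rz": 0,"rx": 0,"ry": 0,"dx": -4,"dy": 0,"dz": 6.5,"claw": 1}
    - {"rz": 0,"rx": 0,"ry": 0,"dx": -5,"dy": 0,"dz": 7,"claw": 1}
    - {"rz": 0,"rx": 0,"ry": 0,"dx": -5,"dy": 0,"dz": 7,"claw": 1}
    - {"rz": 0,"rx": 0,"ry": 0,"dx": -5,"dy": 0,"dz": 7,"claw": 1}
    - {"rz": 0,"rx": 0,"ry": 0,"dx": -5,"dy": 0,"dz": 7,"claw": 1}

```text
time: 15.15
ee_pos: [0.4462, -0.1862, 0.1803]
orientation: [-0.103, 0.772, 0.561, 0.281]
ft_force: [0.6, -1.1, 0.2]
opening: 0.0852
```

```bash
python3 st.py e2
python3 - <<'E'
from h import *
import pickle
d,p,r=pickle.load(open('e2wrist.pkl','rb')); c=d['color']
save('e2z',cv2.resize(c[120:260,220:360],None,fx=4,fy=4,interpolation=cv2.INTER_CUBIC))
E
```

```text
wing ang 163.78 tz -0.014 F [ 0.6 -1.1  0.2] q [-1.     0.126  1.944  0.563  1.375 -0.885] off mm [-47.4  14.2  73. ] 0.08520065101777888 15.15
```

View pics/e2wrist.png

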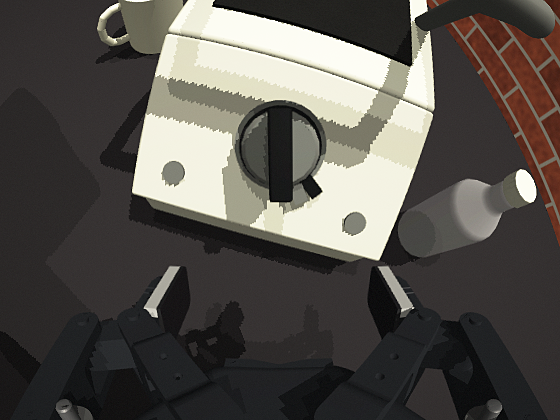

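View pics/e2z.png

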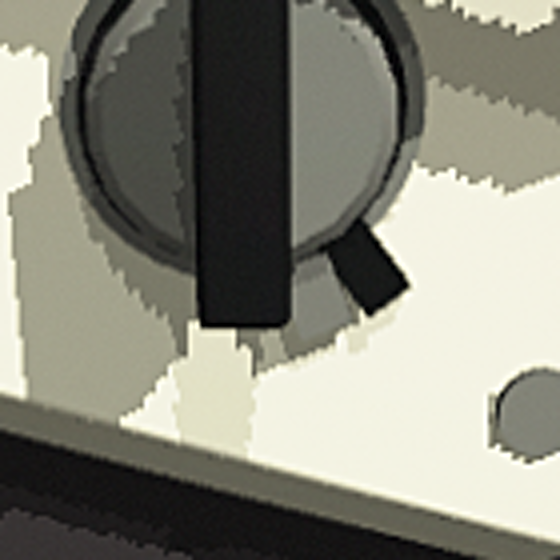

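Run:
```python
from h import *
import pickle
d,p,r=pickle.load(open('e2wrist.pkl','rb'))
f=lambda x,y:((x+.5)/4-.5+220,(y+.5)/4-.5+120)
off=.0012*fA
for l,h,q in(('tab ccw',.012,(409,284)),('tab cw',.012,(372,316)),('lug near',.010,(357,322)),('lug far',.010,(290,356))):
    print(l,pc(wray(d,p,r,f(*q),h)-off))
C=[wray(d,p,r,f(*q),.058) for q in((203,327),(291,325))]
print('wing end',pc(np.mean(C,0)-off))
W=pickle.load(open('g3top.pkl','rb'))[0] 
D0=pickle.load(open('d0.pkl','rb'))[0]
e=pickle.load(open('e1side.pkl','rb'))[0]
df=np.abs(e['color'].astype(int)-D0['side']['color']).max(-1)
for n,(u0,u1,v0,v1) in dict(soap=(305,330,220,268),board=(270,380,330,420),mugleft=(175,207,194,232)).items(): print(n,np.median(df[v0:v1,u0:u1]),np.mean(df[v0:v1,u0:u1]>40))
```

```text
tab ccw [-22.3  38.7  12.   44.7 120. ]
tab cw [-30.1  34.   12.   45.4 131.5]
lug near [-32.5  32.   10.   45.6 135.4]
lug far [-42.4  21.9  10.   47.7 152.6]
wing end [-25.4   8.4  58.   26.7 161.7]
soap 3.0 0.0
board 3.0 0.0
mugleft 4.0 0.28536184210526316
```

Run:
```python
from h import *
s=arm.sense();print(s['time'],s['ft_force'].round(1),np.abs(s['dq']).max())
print(arm.hand_in())
```

```text
15.2 [-0.6 -0.6  0.6] 0.0024284779825587
the job is handed in; nothing more can be done
None
```

I turned the cap clockwise until it was fully home and its ratchet clicked once, then let go and backed off. The job was handed in at 15.2 s, with no verdict reported.

**Torque:** It jumped from about 0.1 to 0.24 N m at a wing angle of about 130°, fell through zero near 142°, then stayed low until about 161°. It rose again to about 0.22 N m at 164°. I read this as the stop, one click, and the collar pressed home again. I released before a second click.

**Position after release:** The close-up shows the black tab lying against the grey lug, with no gap visible. The tab is at about 126° and the wing at about 162–163°, so the slip is about 37°.

**Checks that did not fully agree:**
- The slip is 37° where I expected 30°, so the cap did not spring back to its detent when released. This is still within one click.
- The outer corners of the tab and lug measured about 4° apart. Straight-sided lugs touching at their inner ends would give this.
- I saw no click directly. The count comes only from the torque and the angles.

**Bystanders:** The soap bottle, board and spoon are unchanged in the side view. The mug looks upright and in place, but the arm or its shadow covered part of it, so the image comparison there is not conclusive. The gripper was open, and the wrist force was at its noise level.

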